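# Stand a square leg blank between the vice jaws

## Task

Take the tall square leg blank and stand it upright on the vice's board between the two jaws, about midway along them, turned so that its flat sides are square to the jaws, ready for clamping. Leave the short square stub and the round blank standing where they are.

Things in the scene. Friction and masses are not known exactly. Their poses are not given: they have to be found in the camera images.
- blank_center (a point): The tall square leg blank: plain pale wood, 40 x 40 mm in section and 100 mm tall, loose, standing on end on the bench at any yaw, about 115 g, a pencilled cross on its top. The point is its centre, 50 mm above its foot; z is up along it, x and y are normal to its flat sides.
- jaws (a point): Low wooden vice fixed to the bench at any yaw, standing open. The point is midway between and along its jaws on the top of its 12 mm thick board (180 x 190 mm). x runs along the slot, y across, z up. Jaws: 160 mm long, 30 thick, 26 high above the board, 60 mm apart, unmoving. 10 mm guide rods cross the slot at x = +-70 mm, 11 mm up. A screw with cross-handle reaches to y = +150 mm, 27 mm up.
- stub_center (a point): The short square stub, of the same wood: 40 x 40 mm in section but only 55 mm tall, loose, standing on the bench. The point is its centre, 27.5 mm above its foot. To be left alone.
- round_center (a point): The round blank, of the same wood: a cylinder 42 mm in diameter and 100 mm tall, loose, standing on the bench. The point is its centre, 50 mm above its foot. To be left alone.
Things that resemble listed ones, but are neither listed nor needed, are in the scene too. Leave any red look-alike of the part that bears blank_center alone.

How it is judged (in metres and radians):
At the end, for the whole second after the job is handed in: The tall square blank stands upright (within 6 degrees) on the vice's board between the jaws, its centre within 25 mm of midway along them and 13 mm of the slot's middle line, its flat sides within 11 degrees of square to the jaws; the stub and the round blank are within 30 mm of where they started (x of blank_center in the frame of jaws between -0.025 and 0.025 m and y of blank_center in the frame of jaws between -0.013 and 0.013 m and z of blank_center in the frame of jaws between 0.045 and 0.054 m and angle between blank_center's own z axis and vertical below 0.1 rad and (angle between the x axis of blank_center and the x axis of jaws, either way round below 0.2 rad or angle between the y axis of blank_center and the x axis of jaws, either way round below 0.2 rad) and distance of each of stub_center, round_center from where it was at the start of the episode below 0.03 m); the robot touches nothing.
It fails at once if the short stub is moved by more than 30 mm (distance of stub_center from where it was at the start of the episode above 0.03 m).
It fails at once if the round blank is moved by more than 30 mm (distance of round_center from where it was at the start of the episode above 0.03 m).
It also fails if it takes over 35 s, if anything falls off the work surface, if the arm or the gripper's body presses on something with over 40 N, if the wrist force passes 120 N, or if a joint passes its speed limit or range.

## Robot

A 6-joint arm with a two-finger parallel gripper is mounted at the origin on the work surface. World frame = base frame: x ahead of the robot, y to its left, z up, the work surface at z = 0. Lengths are in mm, angles in rad, forces in N, time in s.
With the tool pointing down it reaches from about 275 to 1000 mm from the base axis. Payload 8.4 kg.
Tool frame: the origin (TCP) lies at the very end of the fingers, on their centre line; the grasp point (between the pads) lies 19 mm behind it; z points along the fingers, y is the line along which they close (so a half turn about z gives the same grasp; the last joint's range is limited). The gripper opens to 85 mm and grips with 20 to 120 N. Pads are 22 mm wide; open, the fingers measure 114 mm over their backs; the gripper's body (76 mm by 85 mm) begins 54 mm behind the grasp point. The pads swing forward as they close: fully open they stand 13 mm farther back than shut.
Start: joints at [1.254, 0.353, 1.633, -0, 1.155, -0.002], TCP at [193.515, 594.289, 231.281] pointing down, gripper open.
Joint ranges: [-2.63, 2.63], [-0.92, 2.1], [0.06, 2.66], [-1.3, 4.44], [0, 2.69], [-3.02, 3.02]. Speed limits (rad/s): [2.22, 2.22, 2.79, 3.14, 3.14, 3.14].

## Interface

Orientations are given as [roll, pitch, yaw] about the fixed x, y, z axes, in that order (R = Rz(yaw) Ry(pitch) Rx(roll)).
In Python, from rig import r, vision gives the robot as it stands. The module is installed in compiled form; this text tells all that it offers.
- The arm moves only by the tool play_rows, never from a script. Its argument "steps" is a list of rows, each an object with "delta_pos": the shift along the tool's x, y, z in cm, a list of three; "yaw": the turn about the tool's z in rad; "jaw": the opening in per cent of the stroke, from 0 (shut) to 100 (fully open). A call has exactly 8 rows; each row is the pose to reach, as a shift and turn from the pose commanded when the call began, along the tool's axes at that moment; what a row does not reach only later rows make up. A row lasts 1/10 s, in which the tool goes at most 50 mm and 8.59 degrees, less where a joint would pass 70% of its speed; a pose out of reach is approached as far as the arm can. A call with a gripper value outside its range is refused whole. The fingers move at their own pace and stop on an object; "grip_force" is the grip in N (left out, the last holds). Time passes only in rows, so rows that repeat a pose let the fingers close, or fill a call up. It gives the time, the measured TCP pose, the force, the opening and the grip force at its end, in the units of the state.
- r.sense(): the state, without advancing time (a new reading comes with each control period).
- vision.grab_frame(name): name is "side" or "top"; returns (picture, depth): 384x512x3 uint8, red, green, blue; 384x512 float32, mm along the optical axis (not along the pixel's ray), 0 where there is no reading.
- vision.calibration(name): a dict with "mtx" (3x3 intrinsics, pixels), "extrinsics" (4x4, takes a point from camera to world coordinates). Camera axes: x right, y down, z forward; pixel columns grow to the right and rows downward; lengths in mm; the calibration is good to about 2 mm. A picture is of the moment at which its call begins. calibration takes no time and is no camera call.
- r.sign_off(): hands the job in; it is judged then, once.
Trained networks look in the newest picture that a camera, given by its name, has taken for a name from the list of things; names that differ only in an ending like _2 or _b are one class to them, and where a whole thing is asked for, a point or a joint stands for the part that bears it (a point fixed in the world has none). Each returns a list of dicts, best first, with "conf" (0 to 1); they miss things now and then, are a little off and sometimes report something else, mostly with a low value. They report only what shows in the picture. A call takes as long as a camera call. They do not tell look-alikes from the thing itself.
- vision.cut_out(camera, thing): "region" (384x512 bool, what is visible of it) and "uv" ([column, row] in pixels, amid what is visible of it).
- vision.landmark_of(camera, thing): "uv" ([column, row] in pixels: a listed point, or the origin of a listed thing).
The state is a dict: "clock": time; "qpos": joint angles; "qvel": joint speeds; "joint_efforts": joint torques, N m; "eef_pos": TCP position; "tcp_rot": TCP orientation; "contact_force": force on the tool from outside, world axes, zero at the start; "wrist_torque": the same for the moment, N m; "opening": opening from 0.0 (shut) to 1.0 (fully open); "grasp_force": force on a finger pad.
Only numpy, scipy, OpenCV 4.12 (cv2) and the standard library are available. Lean on these libraries where they do the work, as an engineer would, in place of code of your own. Each camera call takes 0.05 s, during which the arm holds its last target. There are 200 camera calls.

## Working session

There is one attempt and no reset: what is moved stays moved. The work goes in short steps, Python scripts to look and compute and a tool call to move; the robot and the scene stay as the last step left them, time stands still between calls to the robot, and variables do not carry over. Pictures are saved under pics/ and viewed, at most 10 in all, crops included, and the job is handed in when it is done.

Besides the shell and the picture viewer there is one more tool, called in YAML: its name, and indented under it one key for each argument. play_rows: Moves the arm, as the interface text tells. Its arguments: {"type":"object","properties":{"steps":{"type":"array"},"grip_force":{"type":"number"}},"required":["steps"]}

```bash
mkdir -p pics; cat > h.py <<'E'
import numpy as np, cv2
from rig import r, vision
def world(cam,D,mask=None):
    c=vision.calibration(cam);K=np.array(c["mtx"]);T=np.array(c["extrinsics"])
    v,u=np.nonzero((D>0) if mask is None else (mask&(D>0)))
    d=D[v,u];P=np.stack([(u-K[0,2])*d/K[0,0],(v-K[1,2])*d/K[1,1],d],1)
    return P@T[:3,:3].T+T[:3,3],u,v
E
python3 - <<'E'
from h import *
for cam in("top","side"):
    I,D=vision.grab_frame(cam)
    np.savez(f"{cam}0.npz",I=I,D=D)
    J=cv2.cvtColor(I,cv2.COLOR_RGB2BGR)
    cv2.imwrite(f"pics/{cam}0.png",cv2.resize(J,(800,600)))
    for t in("blank_center","stub_center","round_center","jaws"):
        for o in vision.cut_out(cam,t)[:4]:
            P,u,v=world(cam,D,o["region"])
            if len(P)==0: continue
            zt=np.percentile(P[:,2],95);q=P[P[:,2]>zt-6]
            print(cam,t,round(o["conf"],2),np.round(o["uv"]),"ztop",round(zt),"topc",np.round(q.mean(0)),"rect",cv2.minAreaRect(q[:,:2].astype(np.float32)))
    for o in vision.landmark_of(cam,"jaws")[:2]: print(cam,"lm jaws",o)
print(r.sense()["clock"],r.sense()["tcp_rot"])
E
```

```text
top blank_center 0.97 [287. 186.] ztop 102 topc [588. -51. 101.] rect ((588.5997924804688, -51.00457763671875), (40.084625244140625, 40.41487503051758), 20.61480712890625)
top blank_center 0.62 [390. 130.] ztop 102 topc [ 712. -234.  101.] rect ((712.7705078125, -234.44232177734375), (40.261600494384766, 40.33827209472656), 17.36832618713379)
top blank_center 0.6 [338. 160.] ztop 102 topc [ 651. -144.  101.] rect ((651.4757080078125, -144.7098388671875), (40.12237548828125, 41.590972900390625), 74.07929992675781)
top stub_center 0.68 [264. 253.] ztop 58 topc [468. -24.  56.] rect ((468.5312194824219, -23.578264236450195), (39.75495529174805, 40.24776077270508), 68.42552947998047)
top round_center 0.93 [382. 256.] ztop 103 topc [ 480. -232.  101.] rect ((480.4183044433594, -231.84957885742188), (39.78609848022461, 41.445884704589844), 5.021024227142334)
top round_center 0.29 [266. 255.] ztop 58 topc [468. -24.  56.] rect ((468.4571533203125, -23.865758895874023), (38.984031677246094, 40.33087158203125), 68.87214660644531)
top jaws 0.92 [149. 212.] ztop 40 topc [518. 212.  39.] rect ((
[... 586 characters left out ...]
875, -142.86671447753906), (43.601043701171875, 40.42247772216797), 73.86200714111328)
side stub_center 0.84 [226. 221.] ztop 58 topc [467. -25.  56.] rect ((467.8304443359375, -23.208045959472656), (45.22465133666992, 39.896968841552734), 67.01707458496094)
side round_center 0.64 [281. 261.] ztop 102 topc [ 479. -233.  101.] rect ((480.13873291015625, -231.7993927001953), (41.994415283203125, 38.44837188720703), 57.693233489990234)
side jaws 0.58 [205. 179.] ztop 41 topc [516. 208.  40.] rect ((510.5118408203125, 242.3665771484375), (161.89549255371094, 214.1957244873047), 12.36608600616455)
side lm jaws {'uv': [205.7, 175.0], 'conf': 0.82}
0.6 [3.14154252e+00 2.22665479e-05 2.82685089e+00]
```

View pics/top0.png

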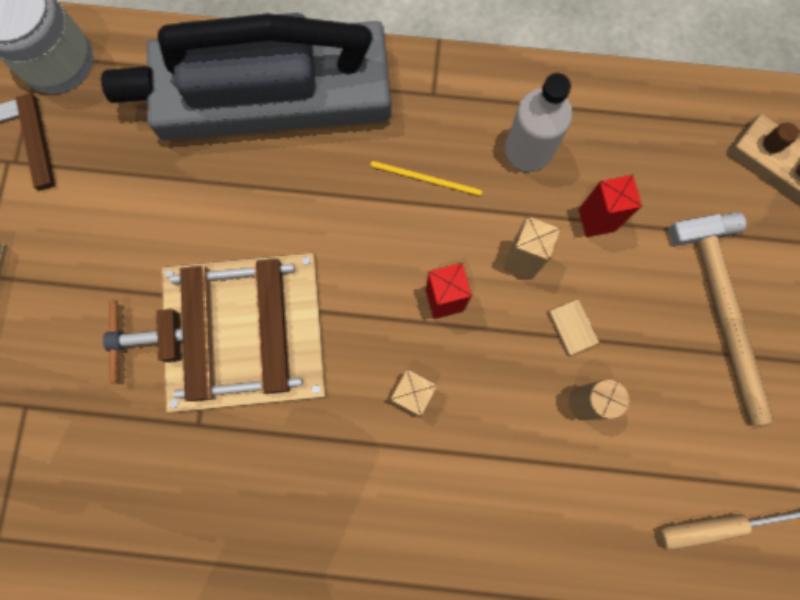

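```bash
python3 - <<'E'
from h import *
f=np.load("top0.npz");I,D=f["I"],f["D"]
J=cv2.cvtColor(I,cv2.COLOR_RGB2BGR)
cv2.imwrite("pics/crop1.png",cv2.resize(J[100:280,240:420],(600,600),interpolation=cv2.INTER_CUBIC))
P,u,v=world("top",D)
# jaws tops: z 34-44 around vice
m=(np.abs(P[:,2]-38)<4)&(P[:,1]>80)&(P[:,1]<400)&(P[:,0]>350)&(P[:,0]<680)
img=np.zeros(D.shape,np.uint8);img[v[m],u[m]]=255
n,l,s,c=cv2.connectedComponentsWithStats(img)
for i in range(1,n):
    if s[i,4]<80: continue
    k=m&(l[v,u]==i);print(s[i,4],c[i],P[k].mean(0).round(1),cv2.minAreaRect(P[k][:,:2].astype(np.float32)))
m=(np.abs(P[:,2]-12)<3)&(P[:,1]>80)&(P[:,1]<400)&(P[:,0]>350)&(P[:,0]<680)
img[:]=0;img[v[m],u[m]]=255
n,l,s,c=cv2.connectedComponentsWithStats(img)
for i in range(1,n):
    if s[i,4]<80: continue
    k=m&(l[v,u]==i);print("board",s[i,4],c[i],P[k].mean(0).round(1),cv2.minAreaRect(P[k][:,:2].astype(np.float32)))
E
```

```text
1402 [173.04065621 208.29814551] [529.5 152.9  38.4] ((531.489990234375, 153.56494140625), (160.48548889160156, 30.72056770324707), 11.529173851013184)
1717 [118.82061736 213.77751893] [508.9 250.9  38.2] ((504.0536193847656, 286.61871337890625), (160.1444549560547, 123.32601928710938), 11.66386604309082)
board 2611 [176.44465722 221.28839525] [509.2 148.   12.4] ((523.2586669921875, 192.69717407226562), (180.0048370361328, 190.70001220703125), 11.666133880615234)
board 477 [124.65828092 177.98951782] [581.6 259.8  12.2] ((576.8592529296875, 234.24827575683594), (58.72491455078125, 130.2759552001953), 12.320808410644531)
board 1913 [150.18661788 211.48562467] [522.1 200.8  12.4] ((523.6526489257812, 200.87069702148438), (131.90318298339844, 55.5428466796875), 11.672575950622559)
```

View pics/crop1.png

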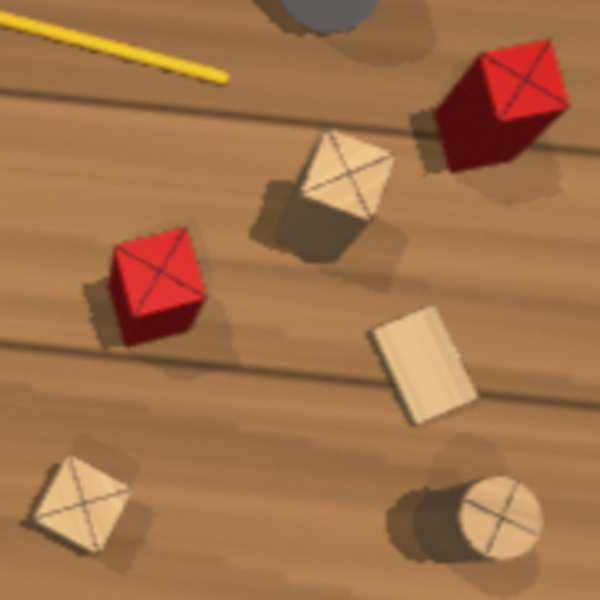

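The candidates in the native top image are:
- red tall block at (287,186)
- red tall block at (390,130)
- pale tall square block at (338,160), with its top at z≈101
- pale stub at (264,253), z 56
- round blank at (382,256)
- flat offcut at about (367,209)

The crop shows that the pale square with dark sides, at about (348,175) in the crop, is the tall plain-wood one. I choose it: centre (651.5, -144.7), sides at 74°. The slot centre is (522.5, 197.5), running at 11.7°.

play_rows:
  steps:
    - {"delta_pos": [-1.5,-1.3,0],"yaw": 0,"jaw": 100}
    - {"delta_pos": [-4.6,-3.9,0],"yaw": 0,"jaw": 100}
    - {"delta_pos": [-8,-6.8,0],"yaw": 0,"jaw": 100}
    - {"delta_pos": [-11.5,-9.7,0],"yaw": 0,"jaw": 100}
    - {"delta_pos": [-15.3,-12.9,0],"yaw": 0,"jaw": 100}
    - {"delta_pos": [-19.1,-16.1,0],"yaw": 0,"jaw": 100}
    - {"delta_pos": [-22.9,-19.4,0],"yaw": 0,"jaw": 100}
    - {"delta_pos": [-26.7,-22.6,0],"yaw": 0,"jaw": 100}
  grip_force: 40

```text
clock: 1.4
eef_pos: [377.9, 294.0, 231.5]
tcp_rot: [3.141, 0.0, 2.827]
contact_force: [1.0, -0.1, -0.3]
opening: 0.995
grasp_force: 0.0
```

play_rows:
  steps:
    - {"delta_pos": [-3.8,-3.2,0],"yaw": 0,"jaw": 100}
    - {"delta_pos": [-7.6,-6.4,0],"yaw": 0,"jaw": 100}
    - {"delta_pos": [-11.4,-9.6,0],"yaw": 0,"jaw": 100}
    - {"delta_pos": [-15.2,-12.8,0],"yaw": 0,"jaw": 100}
    - {"delta_pos": [-19,-16,0],"yaw": 0,"jaw": 100}
    - {"delta_pos": [-22.8,-19.2,0],"yaw": 0,"jaw": 100}
    - {"delta_pos": [-26,-22,0],"yaw": 0,"jaw": 100}
    - {"delta_pos": [-29,-24.5,0],"yaw": 0,"jaw": 100}

```text
clock: 2.2
eef_pos: [577.3, -29.1, 231.4]
tcp_rot: [-3.141, 0.0, 2.826]
contact_force: [0.4, 1.2, -0.2]
opening: 1.002
grasp_force: 0.0
```

play_rows:
  steps:
    - {"delta_pos": [-2.8,-2.3,0],"yaw": -0.036,"jaw": 100}
    - {"delta_pos": [-6,-5,0],"yaw": -0.036,"jaw": 100}
    - {"delta_pos": [-9,-7.5,0],"yaw": -0.036,"jaw": 100}
    - {"delta_pos": [-10.7,-9,1],"yaw": -0.036,"jaw": 100}
    - {"delta_pos": [-10.7,-9,4],"yaw": -0.036,"jaw": 100}
    - {"delta_pos": [-10.7,-9,8],"yaw": -0.036,"jaw": 100}
    - {"delta_pos": [-10.7,-9,10],"yaw": -0.036,"jaw": 100}
    - {"delta_pos": [-10.7,-9,10],"yaw": -0.036,"jaw": 100}

```text
clock: 3.0
eef_pos: [648.0, -145.0, 127.9]
tcp_rot: [-3.141, -0.006, 2.862]
contact_force: [-0.7, 0.5, -0.1]
opening: 0.996
grasp_force: 0.0
```

```bash
python3 - <<'E'
from h import *
I,D=vision.grab_frame("side")
cv2.imwrite("pics/side1.png",cv2.resize(cv2.cvtColor(I,cv2.COLOR_RGB2BGR)[100:300,200:460],(780,600)))
for o in vision.cut_out("side","blank_center")[:3]:
    P,u,v=world("side",D,o["region"])
    q=P[np.abs(P[:,2]-101)<5]
    print(round(o["conf"],2),np.round(o["uv"]),cv2.minAreaRect(q[:,:2].astype(np.float32)) if len(q) else 0)
s=r.sense();print(s["eef_pos"],s["tcp_rot"],s["qpos"],s["clock"])
E
```

```text
0.95 [324. 213.] ((651.3074340820312, -142.53469848632812), (45.39051055908203, 40.6593017578125), 74.03658294677734)
0.7 [275. 201.] ((588.884521484375, -50.115089416503906), (44.3531379699707, 42.56248474121094), 21.22323226928711)
0.7 [372. 226.] ((713.3787231445312, -233.37693786621094), (44.10124969482422, 41.75764846801758), 16.02503776550293)
[ 650.8561861  -145.26016892  131.79089535] [-3.14141721e+00 -2.29278789e-04  2.86255504e+00] [-2.21750569e-01  5.16200644e-01  1.61835753e+00 -1.91669403e-04
  1.00727344e+00 -1.51340690e+00] 3.1
```

View pics/side1.png

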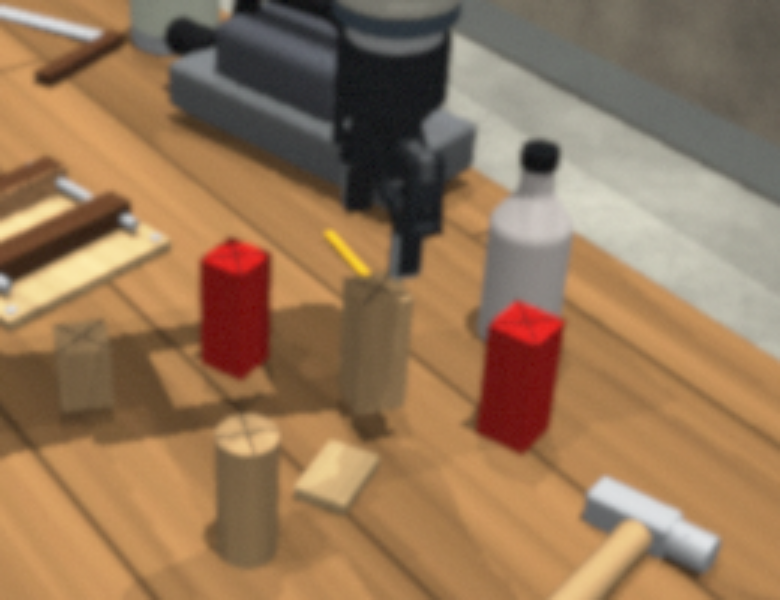

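The picture shows the open fingers straddling the pale tall blank (crop pixel ≈ (377,340)), clear of both red blocks. I'm descending and gripping.

play_rows:
  steps:
    - {"delta_pos": [0,0,1],"yaw": 0,"jaw": 100}
    - {"delta_pos": [0,0,3],"yaw": 0,"jaw": 100}
    - {"delta_pos": [0,0,5],"yaw": 0,"jaw": 100}
    - {"delta_pos": [0,0,7],"yaw": 0,"jaw": 100}
    - {"delta_pos": [0,0,8],"yaw": 0,"jaw": 100}
    - {"delta_pos": [0,0,8],"yaw": 0,"jaw": 100}
    - {"delta_pos": [0,0,8],"yaw": 0,"jaw": 60}
    - {"delta_pos": [0,0,8],"yaw": 0,"jaw": 40}

```text
clock: 3.9
eef_pos: [652.1, -144.9, 52.6]
tcp_rot: [3.141, 0.002, 2.863]
contact_force: [-0.6, 0.0, -0.3]
opening: 0.695
grasp_force: 0.0
```

play_rows:
  steps:
    - {"delta_pos": [0,0,0],"yaw": 0,"jaw": 20}
    - {"delta_pos": [0,0,0],"yaw": 0,"jaw": 20}
    - {"delta_pos": [0,0,0],"yaw": 0,"jaw": 20}
    - {"delta_pos": [0,0,0],"yaw": 0,"jaw": 20}
    - {"delta_pos": [0,0,0],"yaw": 0,"jaw": 20}
    - {"delta_pos": [0,0,0],"yaw": 0,"jaw": 20}
    - {"delta_pos": [0,0,0],"yaw": 0,"jaw": 20}
    - {"delta_pos": [0,0,0],"yaw": 0,"jaw": 20}

```text
clock: 4.7
eef_pos: [651.9, -144.9, 52.3]
tcp_rot: [3.142, 0.002, 2.863]
contact_force: [-0.6, 0.6, 6.5]
opening: 0.46
grasp_force: 47.0
```

play_rows:
  steps:
    - {"delta_pos": [0,0,-0.5],"yaw": 0,"jaw": 20}
    - {"delta_pos": [0,0,-2],"yaw": 0,"jaw": 20}
    - {"delta_pos": [0,0,-4.5],"yaw": 0,"jaw": 20}
    - {"delta_pos": [0,0,-7.5],"yaw": 0,"jaw": 20}
    - {"delta_pos": [0,0,-10.5],"yaw": 0,"jaw": 20}
    - {"delta_pos": [0,0,-13],"yaw": 0,"jaw": 20}
    - {"delta_pos": [0,0,-14.5],"yaw": 0,"jaw": 20}
    - {"delta_pos": [0,0,-15],"yaw": 0,"jaw": 20}

```text
clock: 5.5
eef_pos: [652.0, -144.9, 203.7]
tcp_rot: [3.141, 0.003, 2.863]
contact_force: [0.1, 0.2, -1.3]
opening: 0.465
grasp_force: 46.3
```

play_rows:
  steps:
    - {"delta_pos": [0.6,0.8,0],"yaw": 0,"jaw": 20}
    - {"delta_pos": [2.1,2.8,0],"yaw": 0,"jaw": 20}
    - {"delta_pos": [4.2,5.6,0],"yaw": 0,"jaw": 20}
    - {"delta_pos": [6.6,8.8,0],"yaw": 0,"jaw": 20}
    - {"delta_pos": [9,12.1,0],"yaw": 0,"jaw": 20}
    - {"delta_pos": [11.4,15.3,0],"yaw": 0,"jaw": 20}
    - {"delta_pos": [13.8,18.5,0],"yaw": 0,"jaw": 20}
    - {"delta_pos": [16,21.5,0],"yaw": 0,"jaw": 20}

```text
clock: 6.3
eef_pos: [554.1, 107.8, 199.6]
tcp_rot: [-3.14, -0.003, 2.863]
contact_force: [0.5, 0.3, -0.3]
opening: 0.465
grasp_force: 46.3
```

play_rows:
  steps:
    - {"delta_pos": [2,2.7,0],"yaw": -0.04,"jaw": 20}
    - {"delta_pos": [3.6,4.8,0],"yaw": -0.12,"jaw": 20}
    - {"delta_pos": [5,6.7,0],"yaw": -0.22,"jaw": 20}
    - {"delta_pos": [5.7,7.6,0],"yaw": -0.32,"jaw": 20}
    - {"delta_pos": [5.9,7.9,0],"yaw": -0.4,"jaw": 20}
    - {"delta_pos": [5.9,7.9,0],"yaw": -0.45,"jaw": 20}
    - {"delta_pos": [5.9,7.9,0],"yaw": -0.482,"jaw": 20}
    - {"delta_pos": [5.9,7.9,0],"yaw": -0.482,"jaw": 20}

```text
clock: 7.1
eef_pos: [520.1, 198.3, 199.7]
tcp_rot: [-3.141, -0.003, -2.938]
contact_force: [-0.7, -1.3, 0.1]
opening: 0.461
grasp_force: 46.3
```

```bash
python3 - <<'E'
from h import *
for cam in("side","top"):
    I,D=vision.grab_frame(cam)
    if cam=="side": cv2.imwrite("pics/side2.png",cv2.resize(cv2.cvtColor(I,cv2.COLOR_RGB2BGR)[20:260,80:400],(800,600)))
    P,u,v=world(cam,D)
    m=(P[:,2]>55)&(P[:,2]<240)&(np.hypot(P[:,0]-522,P[:,1]-197)<70)
    print(cam,np.histogram(P[m][:,2],np.arange(55,245,10)))
    m=(P[:,2]>102)&(P[:,2]<140)&(np.hypot(P[:,0]-522,P[:,1]-197)<40)
    if m.sum()>20: print(m.sum(),P[m][:,2].min(),cv2.minAreaRect(P[m][:,:2].astype(np.float32)))
s=r.sense();print(s["eef_pos"],s["tcp_rot"],s["opening"],s["clock"])
E
```

```text
side (array([ 0,  0,  0,  0,  0,  0,  0,  0,  0, 42, 76, 84, 84, 84, 74, 75, 86,
       91]), array([ 55,  65,  75,  85,  95, 105, 115, 125, 135, 145, 155, 165, 175,
       185, 195, 205, 215, 225, 235]))
top (array([ 0,  0,  0,  0,  0,  0,  0,  0,  0, 30, 51, 50, 50, 47, 51, 66, 66,
       68]), array([ 55,  65,  75,  85,  95, 105, 115, 125, 135, 145, 155, 165, 175,
       185, 195, 205, 215, 225, 235]))
[520.59118865 198.17220193 200.20952639] [-3.14135510e+00 -1.97529428e-03 -2.93923830e+00] 0.46165969528609896 7.2
```

View pics/side2.png

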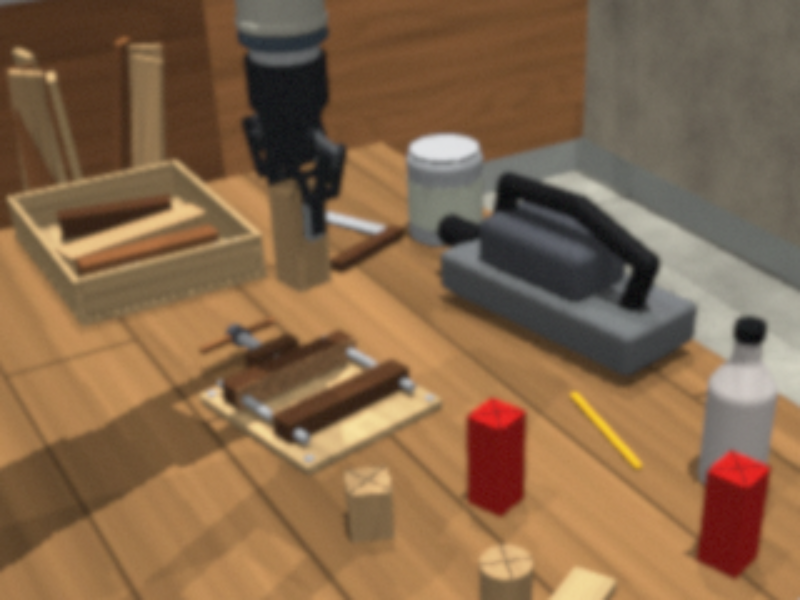

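The blank hangs upright in the fingers (crop (300,235)), directly above the slot and square to it. The vice is clear, so I'm lowering.

play_rows:
  steps:
    - {"delta_pos": [-0.2,-0.1,1],"yaw": 0,"jaw": 20}
    - {"delta_pos": [-0.2,-0.1,3],"yaw": 0,"jaw": 20}
    - {"delta_pos": [-0.2,-0.1,5],"yaw": 0,"jaw": 20}
    - {"delta_pos": [-0.2,-0.1,7],"yaw": 0,"jaw": 20}
    - {"delta_pos": [-0.2,-0.1,9],"yaw": 0,"jaw": 20}
    - {"delta_pos": [-0.2,-0.1,10],"yaw": 0,"jaw": 20}
    - {"delta_pos": [-0.2,-0.1,10.5],"yaw": 0,"jaw": 20}
    - {"delta_pos": [-0.2,-0.1,10.5],"yaw": 0,"jaw": 20}

```text
clock: 8.0
eef_pos: [523.5, 197.5, 95.8]
tcp_rot: [-3.141, -0.001, -2.939]
contact_force: [-0.2, -0.3, -0.9]
opening: 0.461
grasp_force: 46.3
```

play_rows:
  steps:
    - {"delta_pos": [0,0,0.4],"yaw": 0,"jaw": 20}
    - {"delta_pos": [0,0,1],"yaw": 0,"jaw": 20}
    - {"delta_pos": [0,0,1.6],"yaw": 0,"jaw": 20}
    - {"delta_pos": [0,0,2.1],"yaw": 0,"jaw": 20}
    - {"delta_pos": [0,0,2.5],"yaw": 0,"jaw": 20}
    - {"delta_pos": [0,0,2.8],"yaw": 0,"jaw": 20}
    - {"delta_pos": [0,0,2.9],"yaw": 0,"jaw": 20}
    - {"delta_pos": [0,0,2.9],"yaw": 0,"jaw": 20}

```text
clock: 8.8
eef_pos: [523.7, 197.6, 67.2]
tcp_rot: [-3.142, -0.0, -2.938]
contact_force: [0.9, -0.7, -1.2]
opening: 0.457
grasp_force: 46.3
```

play_rows:
  steps:
    - {"delta_pos": [0,0,0.1],"yaw": 0,"jaw": 20}
    - {"delta_pos": [0,0,0.2],"yaw": 0,"jaw": 20}
    - {"delta_pos": [0,0,0.25],"yaw": 0,"jaw": 20}
    - {"delta_pos": [0,0,0.25],"yaw": 0,"jaw": 20}
    - {"delta_pos": [0,0,0.25],"yaw": 0,"jaw": 20}
    - {"delta_pos": [0,0,0.25],"yaw": 0,"jaw": 20}
    - {"delta_pos": [0,0,0.25],"yaw": 0,"jaw": 20}
    - {"delta_pos": [0,0,0.25],"yaw": 0,"jaw": 20}

```text
clock: 9.6
eef_pos: [523.7, 197.6, 64.8]
tcp_rot: [-3.142, 0.0, -2.938]
contact_force: [-0.1, -0.1, -0.2]
opening: 0.464
grasp_force: 46.3
```

play_rows:
  steps:
    - {"delta_pos": [0,0,0.05],"yaw": 0,"jaw": 20}
    - {"delta_pos": [0,0,0.05],"yaw": 0,"jaw": 50}
    - {"delta_pos": [0,0,0.05],"yaw": 0,"jaw": 60}
    - {"delta_pos": [0,0,0.05],"yaw": 0,"jaw": 75}
    - {"delta_pos": [0,0,0.05],"yaw": 0,"jaw": 100}
    - {"delta_pos": [0,0,0.05],"yaw": 0,"jaw": 100}
    - {"delta_pos": [0,0,0.05],"yaw": 0,"jaw": 100}
    - {"delta_pos": [0,0,0.05],"yaw": 0,"jaw": 100}

```text
clock: 10.4
eef_pos: [523.7, 197.6, 64.3]
tcp_rot: [-3.142, -0.0, -2.938]
contact_force: [0.8, -0.7, 0.1]
opening: 1.002
grasp_force: 0.0
```

play_rows:
  steps:
    - {"delta_pos": [0,0,-0.5],"yaw": 0,"jaw": 100}
    - {"delta_pos": [0,0,-2],"yaw": 0,"jaw": 100}
    - {"delta_pos": [0,0,-4],"yaw": 0,"jaw": 100}
    - {"delta_pos": [0,0,-7],"yaw": 0,"jaw": 100}
    - {"delta_pos": [0,0,-10],"yaw": 0,"jaw": 100}
    - {"delta_pos": [0,0,-13],"yaw": 0,"jaw": 100}
    - {"delta_pos": [0,0,-15],"yaw": 0,"jaw": 100}
    - {"delta_pos": [0,0,-15],"yaw": 0,"jaw": 100}

```text
clock: 11.2
eef_pos: [525.4, 198.3, 217.8]
tcp_rot: [3.141, 0.006, -2.938]
contact_force: [0.4, -0.5, -0.3]
opening: 1.002
grasp_force: 0.0
```

play_rows:
  steps:
    - {"delta_pos": [1,0,0],"yaw": 0,"jaw": 100}
    - {"delta_pos": [4,0,0],"yaw": 0,"jaw": 100}
    - {"delta_pos": [8,0,0],"yaw": 0,"jaw": 100}
    - {"delta_pos": [11,0,0],"yaw": 0,"jaw": 100}
    - {"delta_pos": [14,0,0],"yaw": 0,"jaw": 100}
    - {"delta_pos": [16,0,0],"yaw": 0,"jaw": 100}
    - {"delta_pos": [17,0,0],"yaw": 0,"jaw": 100}
    - {"delta_pos": [17,0,0],"yaw": 0,"jaw": 100}

```text
clock: 12.0
eef_pos: [355.6, 162.8, 213.6]
tcp_rot: [-3.141, -0.001, -2.938]
contact_force: [0.5, -0.2, 0.5]
opening: 1.002
grasp_force: 0.0
```

```bash
python3 - <<'E'
from h import *
for cam in("top","side"):
    I,D=vision.grab_frame(cam)
    if cam=="side": cv2.imwrite("pics/side3.png",cv2.resize(cv2.cvtColor(I,cv2.COLOR_RGB2BGR)[20:260,80:400],(800,600)))
    P,u,v=world(cam,D)
    t=np.radians(11.66)
    for n,c,lo,hi in(("blank",(522.5,197.5),106,120),("round",(480.4,-231.8),95,108),("stub",(468.5,-23.6),50,62)):
        m=(P[:,2]>lo)&(P[:,2]<hi)&(np.hypot(P[:,0]-c[0],P[:,1]-c[1])<50)
        if m.sum()<20: print(cam,n,"none");continue
        R=cv2.minAreaRect(P[m][:,:2].astype(np.float32));print(cam,n,m.sum(),P[m][:,2].mean().round(1),R)
        if n=="blank":
            d=np.array(R[0])-c;print("slot xy",d@[np.cos(t),np.sin(t)],d@[-np.sin(t),np.cos(t)])
s=r.sense();print(s["eef_pos"],s["contact_force"],s["clock"])
E
```

```text
top blank 581 112.2 ((523.5088500976562, 196.34304809570312), (41.011287689208984, 40.95002746582031), 11.192941665649414)
slot xy 0.7542074450815812 -1.3369694679313753
top round 498 100.7 ((480.45928955078125, -231.99005126953125), (40.16737365722656, 40.654579162597656), 77.46295166015625)
top stub 513 55.6 ((468.63214111328125, -23.55659294128418), (39.69822692871094, 40.37778091430664), 68.73236083984375)
side blank 164 112.6 ((522.1155395507812, 195.75262451171875), (41.01646423339844, 41.92910385131836), 13.502321243286133)
slot xy -0.7296776896559846 -1.6336160513651685
side round 286 100.7 ((479.92218017578125, -232.06344604492188), (40.787559509277344, 41.58887481689453), 18.850309371948242)
side stub 222 55.9 ((467.84088134765625, -23.813602447509766), (42.667354583740234, 40.18247604370117), 64.87960052490234)
[357.74148294 163.48640506 214.1849223 ] [-0.14565096  0.14566419 -0.17372329] 12.1
```

View pics/side3.png

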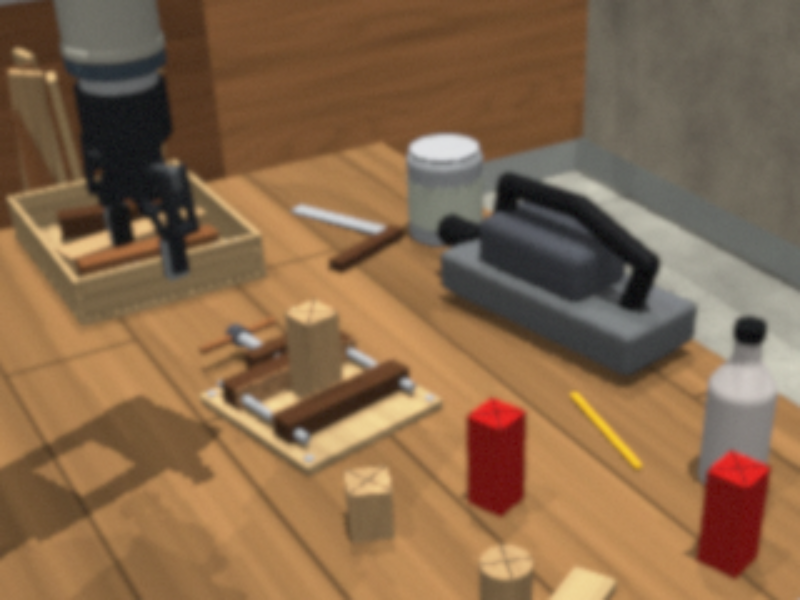

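The blank stands upright between the jaws (crop (313,350)), within 2 mm of centre and square to the jaws. The stub and round blank haven't moved, and the arm is clear.

```bash
python3 -c "from rig import r; print(r.sign_off())"
```

```text
the job is handed in; nothing more can be done
None
```

I stood the tall square blank upright on the vice's board between the jaws, within about 2 mm of centre and 2° of square, left the stub and round blank where they were, and handed the job in at about 12 s.

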